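# Unlock the weighing pan and hold it out with its lemon

### The arm

A 6-joint arm with a two-finger parallel gripper is mounted at the origin on a cart in front of the work surface, level with it; the furniture and walls round the work are solid. World frame = base frame: x ahead of the robot, y to its left, z up, the work surface at z = 0. Lengths are in m, angles in rad, forces in N, time in s.
With the tool pointing down it reaches from about 0.425 to 0.95 m from the base axis. Payload 3.5 kg.
Tool frame: the origin (TCP) lies between the finger pads; the fingertips stand 19 mm ahead of it and the grasp point (between the pads) is the TCP; z points along the fingers, y is the line along which they close (so a half turn about z gives the same grasp; the last joint's range is limited). The gripper opens to 85 mm and grips with 20 to 120 N. Pads are 22 mm wide; open, the fingers measure 114 mm over their backs; the gripper's body (76 mm by 85 mm) begins 54 mm behind the grasp point. The pads swing forward as they close: fully open they stand 13 mm farther back than shut.
Start: joints at [-1.487, 0.286, 1.577, -0, 1.279, -0.15], TCP at [0.156, -0.657, 0.25] pointing down, gripper open.
Joint ranges: [-2.77, 2.77], [-0.9, 2.22], [0.21, 2.48], [-1.53, 4.67], [0.24, 2.81], [-2.84, 2.84]. Speed limits (rad/s): [2.79, 2.79, 3.14, 3.14, 3.14, 3.14].

### API

Orientations are given as a unit quaternion [x, y, z, w].
In Python, from plant import get_state, cams, ctrl gives the robot as it stands. The module is installed in compiled form; this text tells all that it offers.
- The arm moves only by the tool jog_arm, never from a script. Its argument "deltas" is text: rows parted by semicolons, each of 6 numbers parted by spaces: the shift along the world's x, y, z normalised to -1 to 1, where 1 is 0.02 m, then the turn, a rotation vector about the world's x, y, z normalised to -1 to 1, where 1 is 0.1 rad. In form: x y z ax ay az; .... A call has 1 to 20 rows; each row shifts and turns the commanded pose from where the row before left it; what a row does not reach is not made up. A row lasts 1/8 s, in which the tool goes at most 62.5 mm and 10.7 degrees, less where a joint would pass 70% of its speed; a pose out of reach is approached as far as the arm can. A call with a number of a shift or a turn outside -1 to 1 is refused whole. A call with a gripper value outside its range is refused whole. "gripper" is the opening, from 0 (shut) to 1 (fully open), set as the call begins (left out, the last holds). The fingers move at their own pace and stop on an object; "squeeze" is the grip in N (left out, the last holds). Time passes only in rows, so rows that do not move let the fingers close. It gives the time, the measured TCP pose, the force, the opening and the grip force at its end, in the units of the state.
- get_state(): the state, without advancing time (a new reading comes with each control period).
- cams.read_camera(name): name is "side" or "top" or "wrist"; returns a dict with "color" (480x640x3 uint8, blue, green, red), "vfov" (degrees; the focal length in pixels is half the picture's height over the tangent of half this angle, whatever the lens; pixels are square), "cx", "cy" (the principal point, pixels), "distortion" ([k1, k2, p1, p2, k3] as OpenCV has them; the pictures are not rectified), "rvec" (rotation vector, rad) and "tvec" (3), from world to camera coordinates, as OpenCV has them. Camera axes: x right, y down, z forward; pixel columns grow to the right and rows downward; lengths in m; the calibration is good to about 2 mm. A picture is of the moment at which its call begins. There is no depth.
- ctrl.sign_off(): hands the job in; it is judged then, once.
The state is a dict: "time": time; "qpos": joint angles; "dq": joint speeds; "joint_efforts": joint torques, N m; "eef_pos": TCP position; "tcp_rot": TCP orientation; "contact_force": force on the tool from outside, world axes, zero at the start; "wrist_torque": the same for the moment, N m; "opening": opening from 0.0 (shut) to 1.0 (fully open); "finger_force": force on a finger pad.
Only numpy, scipy, OpenCV 4.12 (cv2) and the standard library are available. Lean on these libraries where they do the work, as an engineer would, in place of code of your own. Each camera call takes 0.05 s, during which the arm holds its last target. There are 200 camera calls.

### The job

The lemon has been weighed: take the dished pan off the kitchen scale without spilling it. Turn the pan by its black handle a full quarter turn anticlockwise (seen from above, as far as its stop) while it stays seated on the scale, which frees its twist lock, then lift it straight off and carry it over the middle of the chopping board, always level and with the lemon resting loose in the middle of the pan. Finish while still holding the pan by its handle, level and still, about 10 cm above the board; do not touch the lemon, and leave the scale, the board and the other things where they stand.

Things in the scene. Friction and masses are not known exactly. Their poses are not given: they have to be found in the camera images.
- scale: white round kitchen scale, loose, 1.5 kg, 184 mm in diameter, 30 mm high; a low control tongue (24 mm high, dark display) reaches 111 mm towards its own -x side, which roughly faces the robot. Origin: centre of its underside, z up. Its steel platform (top 38 mm above the origin) carries a twist-lock collar that holds the pan down; the pan turns in it about the scale's z axis
- scale_locked (a point): the red dot, 29 mm above the scale's underside, front left on its rim (scale's -x+y diagonal, 86 mm from its axis): the handle stands over this side while the pan is locked (at the start). Two hooked jaws of the collar then hold down two lugs of the pan's foot, with 2 to 3 mm of play sideways and upwards
- scale_open (a point): the green dot, front right on the scale's rim (-x-y diagonal, 86 mm from its axis), 90 degrees anticlockwise of the red dot seen from above: with the handle over it the pan is free to be lifted. A stop ends the turn about 8 degrees beyond it; the pan turns with little friction
- pan: round dished steel weighing pan, loose, 0.17 kg, 165 mm in diameter, rim 38 mm above its origin. Origin: centre of the underside of its foot (68 mm wide, 16 mm high), which stands on the scale's platform 38 mm above the worktop. Its black handle points along the pan's own -x. It must be lifted more than 15 mm to clear the scale's collar
- pan_grip (a point): the point to grip on the black handle, 106 mm from the pan's axis along its -x, 36 mm above its origin (74 mm above the worktop at the start). The handle is a straight level bar with upright flat sides, 18 mm wide (along the pan's y), 22 mm high, reaching from 82 to 135 mm from the pan's axis
- pan_middle (a point): middle of the inner floor of the pan, 18 mm above the pan's origin on its axis. The inside is a shallow dish: it rises 3 mm by radius 35, 8.5 mm by radius 62 and 18.5 mm by radius 80
- lemon_center (a point): centre of the lemon in the pan, a yellow lemon 78 x 55 x 56 mm, about 0.11 kg, loose, free to roll; it settles in the middle of the dish
- board: brown wooden chopping board, loose, 200 (x) by 300 (y) by 22 mm, lying flat on the worktop. Origin: centre of its underside
- lemon_whole: bystander: a second lemon, 78 x 55 x 56 mm, on the worktop at the front left. Origin: underside
- garlic: bystander: garlic bulb, 60 x 57 x 58 mm, on the worktop at the front left. Origin: underside
- pepper_mill: bystander: black pepper mill, 52 mm in diameter, 144 mm high, at the right end of the worktop, beside the tall fridge (whose solid front corner lies between the arm's start pose and the work). Origin: underside
- salt_mill: bystander: white salt mill, 52 mm in diameter, 144 mm high, at the right end of the worktop. Origin: underside
Not all that is in view belongs to the job. What is shaped like the part that bears lemon_center but blue is not meant.

How it is judged:
By the outcome, as a careful person would: the job done as asked, in the order asked, and still so for the second after the job is handed in, while the arm keeps its last pose, push and grip.
It also fails if it takes over 61 s, if anything falls off the work surface, if the arm or the gripper's body presses on something with over 40 N, if the wrist force passes 120 N, or if a joint passes its speed limit or range.

## Working session

There is one attempt and no reset: what is moved stays moved. The work goes in short steps, Python scripts to look and compute and a tool call to move; the robot and the scene stay as the last step left them, time stands still between calls to the robot, and variables do not carry over. Pictures are saved under pics/ and viewed, at most 10 in all, crops included, and the job is handed in when it is done.

Besides the shell and the picture viewer there is one more tool, called after "Call:" as name(argument=value, ...) on one line, values as JSON. jog_arm: Moves the arm, as the interface text tells. Its arguments: {"type":"object","properties":{"deltas":{"type":"string"},"gripper":{"type":"number"},"squeeze":{"type":"number"}},"required":["deltas"]}

```bash
mkdir -p pics
cat > h.py <<'E'
import cv2, numpy as np
from plant import get_state, cams, ctrl
def cam(n):
    c=cams.read_camera(n); f=240/np.tan(np.radians(c['vfov'])/2)
    c['K']=np.array([[f,0,c['cx']],[0,f,c['cy']],[0,0,1.]]); c['R']=cv2.Rodrigues(np.array(c['rvec'],float))[0]
    c['d']=np.array(c['distortion'],float); c['t']=np.array(c['tvec'],float).ravel(); return c
def ray(c,px):
    p=cv2.undistortPoints(np.array(px,float).reshape(-1,1,2),c['K'],c['d']).reshape(-1,2)
    return -c['R'].T@c['t'], np.c_[p,np.ones(len(p))]@c['R']
def plane(c,px,z):
    o,d=ray(c,px); return o+d*((z-o[2])/d[:,2])[:,None]
def proj(c,P): return cv2.projectPoints(np.array(P,float).reshape(-1,1,3),np.array(c['rvec'],float),c['t'],c['K'],c['d'])[0].reshape(-1,2)
E
python3 - <<'E'
from h import *
ims=[]
for n in('top','side'):
    c=cam(n); cv2.imwrite(f'pics/{n}0.png',c['color']); print(n,-c['R'].T@c['t'],c['vfov'],c['R'][2])
print(get_state())
E
```

```text
top [0.04403906 0.18306632 1.44262732] 43.33648890171139 [ 0.28864339 -0.12187781 -0.94964772]
side [-0.63785379  0.03849999  0.92352601] 51.78977423491557 [ 0.79282265 -0.0051547  -0.60943062]
{'time': 0.1, 'qpos': array([-1.48699224e+00,  2.87122754e-01,  1.57805811e+00, -4.56915325e-06,
        1.27862569e+00, -1.49992627e-01]), 'dq': array([-1.73993306e-03, -1.93022390e-03, -3.86203547e-03, -1.18844076e-03,
        6.03836135e-05,  2.37832365e-04]), 'joint_efforts': array([ 8.18867684e-04, -4.07297516e+01, -2.93698722e+01, -1.33848462e-04,
        3.41598199e-03,  2.98689095e-06]), 'eef_pos': array([ 0.15636337, -0.65605338,  0.24904012]), 'tcp_rot': array([ 9.93174479e-01,  1.16632882e-01,  3.44411487e-05, -1.10641512e-03]), 'contact_force': array([ 0.01313714,  0.15040823, -0.38767834]), 'wrist_torque': array([-0.00908773,  0.02740157, -0.03467269]), 'finger_force': 0.0, 'opening': 1.0002572724905001}
```

View pics/top0.png

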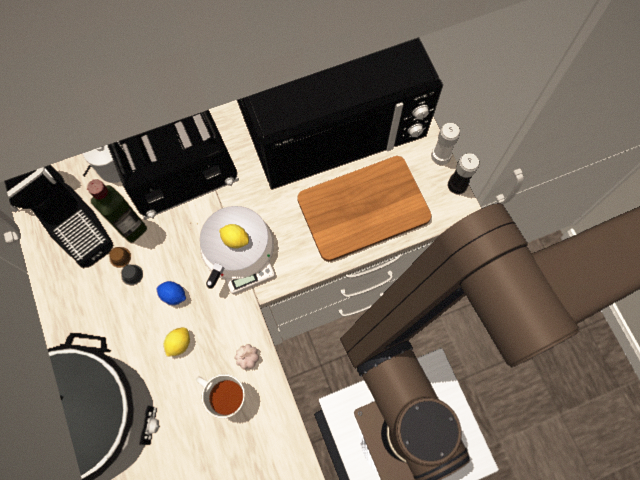

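View pics/side0.png

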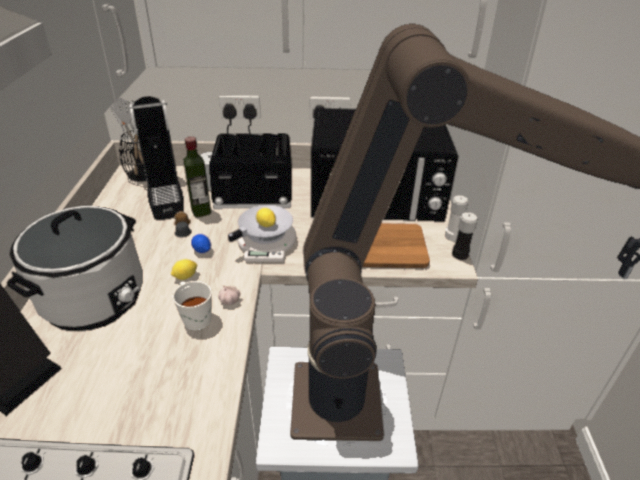

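The top view shows the pan at (236,240), with its handle ending at (213,279) and a yellow lemon in it at (234,236). The board is at (365,207). There are three lemon shapes: yellow in the pan (234,236), blue on the worktop (172,293) and yellow on the worktop (177,342). The one in the pan is meant, because it is yellow and rests in the pan. I'll confirm that in a crop and measure.

Run:
```python
from h import *
c=cam('top'); im=c['color']; hsv=cv2.cvtColor(im,cv2.COLOR_BGR2HSV)
cr=im[195:305,180:300]; cv2.imwrite('pics/crop1.png',cv2.resize(cr,None,fx=5,fy=5,interpolation=cv2.INTER_CUBIC))
def blobs(m,z,nm,amin=3,box=None):
    m=m.astype(np.uint8)
    if box: b=np.zeros_like(m); b[box[1]:box[3],box[0]:box[2]]=1; m&=b
    n,l,s,ce=cv2.connectedComponentsWithStats(m)
    for i in range(1,n):
        if s[i,4]>=amin: print(nm,ce[i].round(1),s[i],plane(c,[ce[i]],z)[0].round(4))
H,S,V=[hsv[...,i].astype(int) for i in range(3)]
blobs((H>22)&(H<34)&(S>170)&(V>100),0.09,'lemon',60)
blobs(((H<8)|(H>172))&(S>110)&(V>80),0.029,'red',2,(190,200,290,300))
blobs((H>40)&(H<85)&(S>60)&(V>60),0.029,'green',2,(190,200,290,300))
blobs((V<60),0.083,'handle',15,(195,255,235,295))
m=((H>5)&(H<18)&(S>110)&(V>60)).astype(np.uint8); m[:, :290]=0; m[:140]=0; m[270:]=0; m[:,440:]=0
m=cv2.morphologyEx(m,cv2.MORPH_OPEN,np.ones((5,5)))
k=max(cv2.findContours(m,0,2)[0],key=cv2.contourArea); r=cv2.minAreaRect(k)
W=plane(c,k.reshape(-1,2),0.018)[:,:2].astype(np.float32); print('board',cv2.minAreaRect(W))
P=np.array([[0.156,-0.656,0.25]])
```

```text
lemon [233.5 236.7] [220 225  28  23 370] [0.5632 0.2062 0.09  ]
lemon [177.3 341.9] [165 328  24  28 395] [0.3743 0.4055 0.09  ]
red [221.8 274.4] [221 274   3   2   5] [0.5056 0.2656 0.029 ]
green [268.2 255.2] [267 254   3   3   6] [0.5094 0.1442 0.029 ]
handle [213.8 277.3] [208 270  13  18 109] [0.4882 0.282  0.083 ]
board ((0.5434761643409729, -0.12610550224781036), (0.2030421495437622, 0.299906849861145), 0.12671701610088348)
```

View pics/crop1.png

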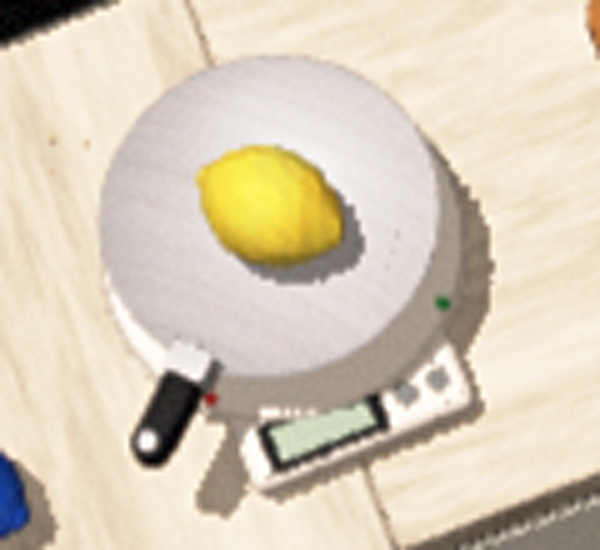

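The crop confirms it: the yellow lemon lies in the pan, the handle is over the red dot at (210,398), and the green dot is at (443,302). From the two dots, the scale centre is about (0.568,0.207) with a yaw of about 1.8°, and the handle direction is about 137°. Next I'll estimate the fridge corner.

Run:
```python
from h import *
c=cam('side'); print(plane(c,[[475,276],[480,262],[463,255],[262,276]],0).round(3))
c['color'][:]=c['color']; t=cam('top'); print(plane(t,[[487,208],[462,190],[270,305],[440,232]],0).round(3))
im=np.hstack([cv2.resize(c['color'][60:400,420:640],None,fx=1.7,fy=1.7),cv2.resize(t['color'][80:420,420:640],None,fx=1.7,fy=1.7)]); cv2.imwrite('pics/fr.png',im); print(im.shape)
```

```text
[[ 0.423 -0.404  0.   ]
 [ 0.486 -0.434  0.   ]
 [ 0.518 -0.389  0.   ]
 [ 0.406  0.203  0.   ]]
[[ 0.428 -0.423  0.   ]
 [ 0.497 -0.386  0.   ]
 [ 0.398  0.183  0.   ]
 [ 0.414 -0.282  0.   ]]
(578, 748, 3)
```

View pics/fr.png

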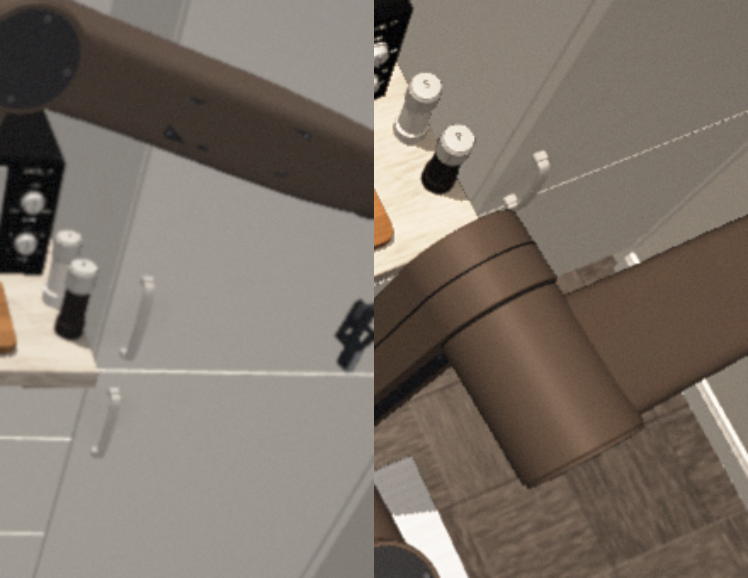

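The fridge front is at about x≈0.42 with its corner at y≈-0.42, and its handles stick out. The mills stand at about (0.50,-0.39). I'll go round with x kept small until y > -0.3.

Call:
jog_arm(deltas="0.18 0.95 0 0 0 0.4;0.18 0.95 0 0 0 0.4;0.18 0.95 0 0 0 0.4;0.18 0.95 0 0 0 0.4;0.18 0.95 0 0 0 0.4;0.18 0.95 0 0 0 0.4;0.18 0.95 0 0 0 0.4;0.18 0.95 0 0 0 0.4;0.18 0.95 0 0 0 0.4;0.18 0.95 0 0 0 0.4;0.18 0.95 0 0 0 0.4;0.18 0.95 0 0 0 0.4;0.75 0.85 0 0 0 0.4;0.75 0.85 0 0 0 0.4;0.75 0.85 0 0 0 0.4;0.75 0.85 0 0 0 0.4;0.8 0.9 0 0 0 0.4;0.8 0.9 0 0 0 0.4;0.8 0.9 0 0 0 0.4;0.8 0.9 0 0 0 0.4", gripper=0.6)

```text
time: 2.75
eef_pos: [0.324, -0.2879, 0.2503]
tcp_rot: [0.869, 0.495, -0.0, 0.0]
contact_force: [0.2, 0.2, 0.0]
opening: 0.602
finger_force: 0.0
```

Call:
jog_arm(deltas="0.53 0.94 0 0 0 0.45;0.53 0.94 0 0 0 0.45;0.53 0.94 0 0 0 0.45;0.53 0.94 0 0 0 0.45;0.53 0.94 0 0 0 0.45;0.53 0.94 0 0 0 0.45;0.53 0.94 0 0 0 0.45;0.53 0.94 0 0 0 0.45;0.53 0.94 0 0 0 0.45;0.53 0.94 0 0 0 0.45;0.15 0.95 0 0 0 0.45;0.15 0.95 0 0 0 0.45;0.15 0.95 0 0 0 0.45;0.15 0.95 0 0 0 0.45;0.15 0.95 0 0 0 0.45;0.15 0.95 0 0 0 0.45;0.15 0.95 0 0 0 0.45;0.15 0.95 0 0 0 0.45;0.15 0.95 0 0 0 0.45;0.15 0.95 0 0 0 0.45")

```text
time: 5.25
eef_pos: [0.4596, 0.09, 0.2503]
tcp_rot: [0.567, 0.824, 0.0, 0.0]
contact_force: [-0.3, -0.6, -0.5]
opening: 0.601
finger_force: 0.0
```

Call:
jog_arm(deltas="0.15 0.95 -0.3 0 0 0.45;0.15 0.95 -0.3 0 0 0.45;0.15 0.95 -0.3 0 0 0.45;0.15 0.95 -0.3 0 0 0.45;0.15 0.95 -0.3 0 0 0.45;0.15 0.95 -0.3 0 0 0.45;0.15 0.95 -0.3 0 0 0.45;0.15 0.95 -0.3 0 0 0.45;0.15 0.95 -0.3 0 0 0.45;0.15 0.95 -0.3 0 0 0.45;0 0 0 0 0 0")

```text
time: 6.62
eef_pos: [0.4893, 0.2805, 0.1895]
tcp_rot: [0.369, 0.93, -0.001, -0.001]
contact_force: [0.7, 0.7, 0.0]
opening: 0.597
finger_force: 0.0
```

Run:
```python
from h import *
c=cam('wrist'); im=c['color'].copy()
a=np.radians(136.8); o=np.array([.5683,.2068]); u=np.array([np.cos(a),np.sin(a)])
P=[[*(o+r*u),.083] for r in(.082,.106,.135)]
for p in proj(c,P): cv2.circle(im,tuple(int(v) for v in p),4,(255,0,255),-1)
th=np.linspace(0,2*np.pi,60); 
for p in proj(c,np.c_[o[0]+.0825*np.cos(th),o[1]+.0825*np.sin(th),np.full(60,.076)]): cv2.circle(im,tuple(int(v) for v in p),1,(0,0,255),-1)
cv2.imwrite('pics/w1.png',im)
```

```text
(no output)
```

View pics/w1.png

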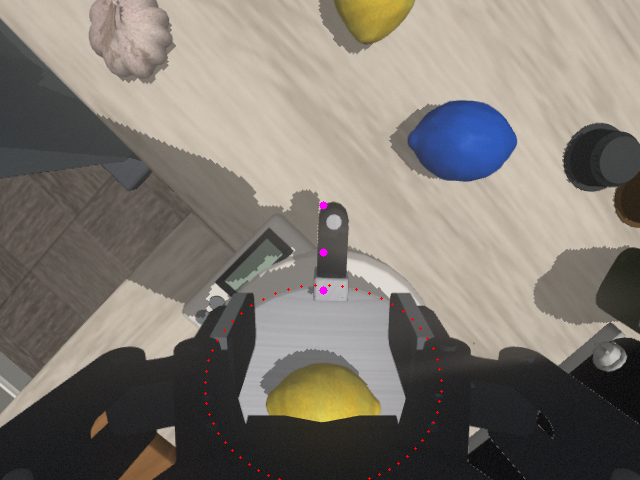

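The wrist view shows the handle from (331,285) to (334,205), about 8–11 px to the right of my prediction. I'll cross-check with the other cameras, using the pale hole mark on the handle, which is at (334,222) in the wrist view and about (209.8,283) in the top view.

Run:
```python
from h import *
w=cam('wrist'); t=cam('top'); s=cam('side'); st=get_state()
print('w',plane(w,[[334,222],[331,278],[333.5,205],[331,300]],.085).round(4))
print('t',plane(t,[[209.8,283],[218,267]],.085).round(4))
def sub(c,box,k):
    x0,y0,x1,y1=box; return cv2.resize(c['color'][y0:y1,x0:x1],None,fx=k,fy=k,interpolation=cv2.INTER_CUBIC)
cv2.imwrite('pics/s2.png',np.hstack([sub(s,(210,195,310,275),4),sub(t,(185,225,285,305),4)]))
# wrist calibration check: tcp direction and red/green dots
print(proj(w,[[.5056,.2656,.029]]), proj(w,[st['eef_pos']]))
hsv=cv2.cvtColor(t['color'],cv2.COLOR_BGR2HSV)
# rim arc of the steel pan in wrist: the blue lemon top as common point
for c,n in((w,'w'),(t,'t'),(s,'s')):
    h=cv2.cvtColor(c['color'],cv2.COLOR_BGR2HSV); m=cv2.inRange(h,(105,150,50),(130,255,255))
    n_,l,S,C=cv2.connectedComponentsWithStats(m); i=1+S[1:,4].argmax(); print(n,'blue',C[i].round(1),S[i,4],plane(c,[C[i]],.028)[0].round(4))
```

```text
w [[0.4814 0.2966 0.085 ]
 [0.5057 0.2715 0.085 ]
 [0.4738 0.3032 0.085 ]
 [0.5163 0.2616 0.085 ]]
t [[0.4781 0.2949 0.085 ]
 [0.5077 0.2647 0.085 ]]
[[323.47802534 257.28612945]] [[322.10192642 337.50646106]]
w blue [467.5 138.3] 5624 [0.5117 0.3989 0.028 ]
t blue [170.9 292.6] 472 [0.5088 0.394  0.028 ]
s blue [194.6 243.4] 56 [0.5129 0.4132 0.028 ]
```

View pics/s2.png

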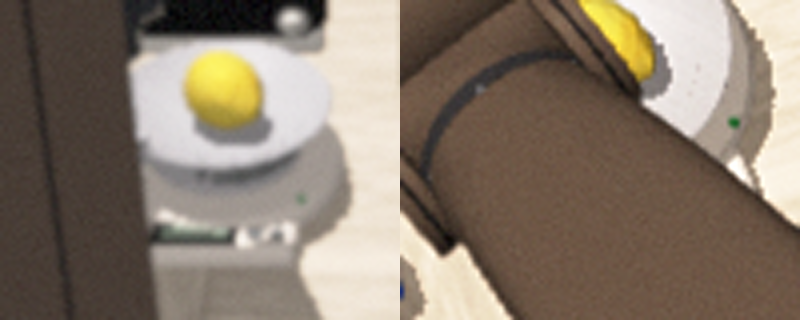

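The top and wrist cameras disagree by about 4 mm. The wrist view is tied to the gripper, so I'll mostly trust it: shift about 5 mm sideways, descend, and close gently first.

Call:
jog_arm(deltas="0.18 0.17 -0.8 0 0 -0.1;0 0 -0.8 0 0 0;0 0 -0.8 0 0 0;0 0 -0.8 0 0 0;0 0 -0.8 0 0 0;0 0 -0.8 0 0 0;0 0 -0.5 0 0 0;0 0 -0.5 0 0 0;0 0 0 0 0 0")

```text
time: 7.95
eef_pos: [0.4927, 0.2826, 0.0734]
tcp_rot: [0.375, 0.927, -0.001, -0.001]
contact_force: [0.7, -0.5, 0.0]
opening: 0.606
finger_force: 0.0
```

Call:
jog_arm(deltas="0 0 0 0 0 0;0 0 0 0 0 0;0 0 0 0 0 0;0 0 0 0 0 0;0 0 0 0 0 0;0 0 0 0 0 0", gripper=0.0, squeeze=20)

```text
time: 8.7
eef_pos: [0.4935, 0.283, 0.0749]
tcp_rot: [0.375, 0.927, 0.0, 0.0]
contact_force: [-2.1, 0.7, 3.3]
opening: 0.207
finger_force: 25.7
```

Run:
```python
from h import *
w=cam('wrist'); s=get_state(); print(s['contact_force'],s['wrist_torque'],s['tcp_rot'],s['eef_pos'],s['opening'])
cv2.imwrite('pics/w2.png',w['color'])
```

```text
[-1.01577714  1.04208505  3.16921156] [-0.06462586  0.01935078 -0.04147755] [3.74514047e-01 9.27221136e-01 3.10280105e-04 3.13488708e-04] [0.49351011 0.282964   0.07480734] 0.2056702054437375
```

View pics/w2.png

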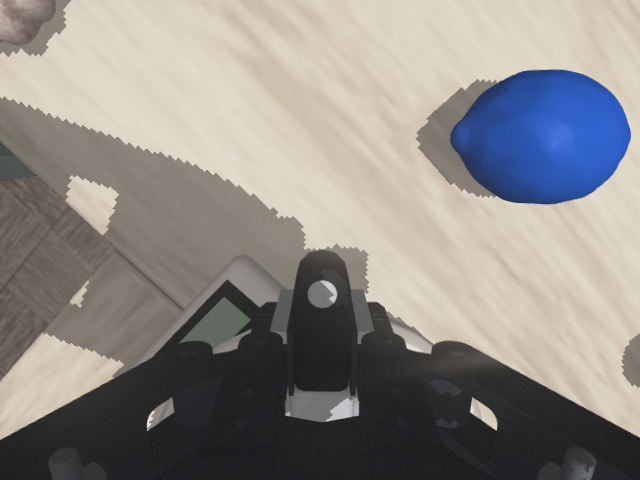

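The handle sits squarely between the pads, with the pale mark at (322,293), and the forces are small. I'll tighten the grip and start the anticlockwise turn about (0.570,0.209) in small arcs.

Call:
jog_arm(deltas="0 0 0 0 0 0;0 0 0 0 0 0;0 0 0 0 0 0", squeeze=100)

```text
time: 9.12
eef_pos: [0.4935, 0.283, 0.075]
tcp_rot: [0.375, 0.927, 0.0, 0.0]
contact_force: [-1.2, 0.3, 5.7]
opening: 0.195
finger_force: 97.4
```

Call:
jog_arm(deltas="-0.154 -0.174 0 0 0 0.436;-0.154 -0.174 0 0 0 0.436;-0.139 -0.187 0 0 0 0.436;-0.139 -0.187 0 0 0 0.436;-0.122 -0.198 0 0 0 0.436;-0.122 -0.198 0 0 0 0.436")

```text
time: 9.88
eef_pos: [0.4773, 0.2612, 0.075]
tcp_rot: [0.249, 0.968, 0.001, 0.001]
contact_force: [-0.1, 2.4, 2.4]
opening: 0.19
finger_force: 97.5
```

Run:
```python
from h import *
s=get_state(); print(s['contact_force'],s['wrist_torque'],s['tcp_rot'],s['eef_pos'],s['opening'],s['qpos'])
```

```text
[-0.08905696  2.35252713  2.43528805] [ 0.38712307 -0.11406666  0.1177358 ] [0.24936471 0.96840831 0.001233   0.00103076] [0.477336   0.26118854 0.07503071] 0.1904469564639977 [ 3.13738811e-01  2.15375440e-01  2.01645005e+00  1.24023672e-03
  9.06705319e-01 -7.53771398e-01]
```

Turning freely at about 2 N. Continuing.

Call:
jog_arm(deltas="-0.104 -0.208 0 0 0 0.436;-0.104 -0.208 0 0 0 0.436;-0.086 -0.216 0 0 0 0.436;-0.086 -0.216 0 0 0 0.436;-0.066 -0.223 0 0 0 0.436;-0.066 -0.223 0 0 0 0.436;-0.047 -0.228 0 0 0 0.436;-0.047 -0.228 0 0 0 0.436;-0.027 -0.231 0 0 0 0.436;-0.027 -0.231 0 0 0 0.436")

```text
time: 11.12
eef_pos: [0.4641, 0.217, 0.0749]
tcp_rot: [0.034, 0.999, 0.001, 0.001]
contact_force: [0.5, 2.4, 3.6]
opening: 0.193
finger_force: 97.4
```

Run:
```python
from h import *
s=get_state(); print(s['contact_force'],s['wrist_torque'],s['tcp_rot'],s['eef_pos'],s['opening'],s['qpos'])
```

```text
[0.52193019 2.35093391 3.57806136] [ 0.53523251 -0.076834    0.23775444] [0.03395534 0.99942219 0.00102347 0.00113258] [0.46407854 0.21696071 0.0749326 ] 0.19294568210721383 [ 2.38438725e-01  1.51295935e-01  2.09259361e+00  1.74575777e-03
  8.94971487e-01 -1.26552397e+00]
```

Call:
jog_arm(deltas="-0.006 -0.232 0 0 0 0.436;-0.006 -0.232 0 0 0 0.436;0.014 -0.232 0 0 0 0.436;0.014 -0.232 0 0 0 0.436;0.034 -0.23 0 0 0 0.436;0.034 -0.23 0 0 0 0.436;0.054 -0.226 0 0 0 0.436;0.054 -0.226 0 0 0 0.436;0.073 -0.221 0 0 0 0.436;0.073 -0.221 0 0 0 0.436")

```text
time: 12.38
eef_pos: [0.4705, 0.1714, 0.0748]
tcp_rot: [-0.183, 0.983, 0.001, 0.001]
contact_force: [-1.4, 3.8, 3.7]
opening: 0.193
finger_force: 97.7
```

Call:
jog_arm(deltas="0.092 -0.213 0 0 0 0.436;0.092 -0.213 0 0 0 0.436;0.111 -0.205 0 0 0 0.436;0.111 -0.205 0 0 0 0.436;0.128 -0.194 0 0 0 0.436;0.128 -0.194 0 0 0 0.436;0.144 -0.182 0 0 0 0.436;0.144 -0.182 0 0 0 0.436")

```text
time: 13.38
eef_pos: [0.489, 0.1396, 0.0748]
tcp_rot: [-0.351, 0.936, 0.001, -0.0]
contact_force: [-4.3, 2.9, 6.3]
opening: 0.195
finger_force: 97.9
```

Run:
```python
from h import *
s=get_state(); print(s['contact_force'],s['wrist_torque'],s['tcp_rot'],s['eef_pos'],s['opening'],s['qpos'])
```

```text
[-4.31107862  2.88732171  6.28821709] [0.74178996 0.18692867 0.29138715] [-3.50886871e-01  9.36417345e-01  9.79871081e-04 -1.16447257e-06] [0.48897055 0.13958675 0.07479325] 0.19546684640595127 [ 0.07745384  0.14520224  2.09992407  0.00240854  0.89701359 -2.21188221]
```

Call:
jog_arm(deltas="0.16 -0.169 0 0 0 0.436;0.16 -0.169 0 0 0 0.436;0.174 -0.154 0 0 0 0.436;0.174 -0.154 0 0 0 0.436")

```text
time: 13.88
eef_pos: [0.502, 0.1266, 0.0748]
tcp_rot: [-0.431, 0.902, 0.001, -0.0]
contact_force: [-3.8, 2.1, 7.2]
opening: 0.194
finger_force: 97.9
```

Run:
```python
from h import *
s=get_state(); print(s['contact_force'],s['wrist_torque'],s['tcp_rot'],s['eef_pos'],s['opening'],s['qpos'])
c=cam('top'); t=cam('side')
def sub(c,box,k):
    x0,y0,x1,y1=box; return cv2.resize(c['color'][y0:y1,x0:x1],None,fx=k,fy=k,interpolation=cv2.INTER_CUBIC)
cv2.imwrite('pics/s3.png',np.hstack([sub(t,(215,190,315,275),4),sub(c,(190,205,290,290),4)]))
```

```text
[-3.7614469   2.08566997  7.19636443] [0.71715537 0.46227182 0.2865417 ] [-4.31162640e-01  9.02273494e-01  1.06314491e-03 -4.36358157e-04] [0.5020453  0.12656603 0.07475788] 0.19360956058985357 [ 5.00820695e-02  1.64797410e-01  2.07732917e+00  2.07344818e-03
  9.01091982e-01 -2.41356521e+00]
```

View pics/s3.png

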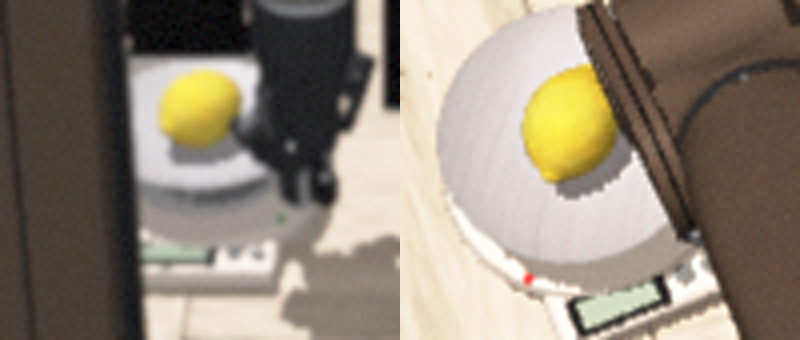

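The pan is seated with the handle at 231°, past the green dot. The lemon is in the middle, at about (570,122) in the right half, and the red dot is still at (222,275), so the scale hasn't moved. Now a small slow lift at full grip.

Call:
jog_arm(deltas="0.05 -0.04 0 0 0 0.15;0 0 0 0 0 0;0 0 0.05 0 0 0;0 0 0.05 0 0 0;0 0 0.05 0 0 0;0 0 0.05 0 0 0;0 0 0.05 0 0 0;0 0 0.05 0 0 0;0 0 0 0 0 0", squeeze=120)

```text
time: 15.1
eef_pos: [0.5035, 0.125, 0.0804]
tcp_rot: [-0.437, 0.9, -0.0, 0.0]
contact_force: [0.0, -0.0, -2.2]
opening: 0.187
finger_force: 117.1
```

Run:
```python
from h import *
s=get_state(); print(s['contact_force'],s['wrist_torque'],s['tcp_rot'],s['eef_pos'],s['opening'],s['qpos'])
```

```text
[ 0.03986653 -0.02961709 -2.22626348] [-0.21473439  0.21382031  0.00996003] [-4.36738696e-01  8.99588411e-01 -3.87206372e-05  5.87754363e-06] [0.50353672 0.1250218  0.08036703] 0.1869270247787594 [ 4.76711814e-02  1.56847281e-01  2.07374835e+00 -8.42608910e-05
  9.10955756e-01 -2.42701378e+00]
```

Wrist force is -2.2 N, which is about the weight, with no side forces, so the pan is free. Lift on, ramping up and down.

Call:
jog_arm(deltas="0 0 0.07 0 0 0;0 0 0.1 0 0 0;0 0 0.15 0 0 0;0 0 0.2 0 0 0;0 0 0.25 0 0 0;0 0 0.3 0 0 0;0 0 0.3 0 0 0;0 0 0.3 0 0 0;0 0 0.3 0 0 0;0 0 0.3 0 0 0;0 0 0.3 0 0 0;0 0 0.3 0 0 0;0 0 0.3 0 0 0;0 0 0.25 0 0 0;0 0 0.2 0 0 0;0 0 0.15 0 0 0;0 0 0.1 0 0 0;0 0 0.05 0 0 0;0 0 0 0 0 0;0 0 0 0 0 0")

```text
time: 17.6
eef_pos: [0.5034, 0.1251, 0.1586]
tcp_rot: [-0.437, 0.9, 0.0, -0.0]
contact_force: [-1.1, 0.4, -3.5]
opening: 0.189
finger_force: 117.1
```

Run:
```python
from h import *
s=get_state(); print(s['contact_force'],s['wrist_torque'],s['tcp_rot'],s['eef_pos'],s['opening'])
c=cam('top'); t=cam('side')
def sub(c,box,k):
    x0,y0,x1,y1=box; return cv2.resize(c['color'][y0:y1,x0:x1],None,fx=k,fy=k,interpolation=cv2.INTER_CUBIC)
cv2.imwrite('pics/s4.png',np.hstack([sub(t,(215,170,315,275),4),sub(c,(190,195,290,300),4)]))
```

```text
[-1.14784634  0.4054309  -3.52858176] [-0.1923702   0.16001115  0.05051142] [-4.36768304e-01  8.99574021e-01  5.81589661e-05 -1.59061344e-04] [0.5034173  0.12505613 0.15855048] 0.18944264514857254
```

View pics/s4.png

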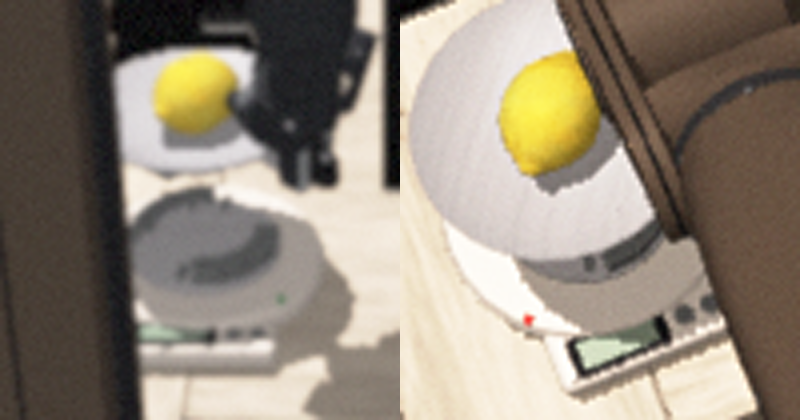

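The pan is up and level with the lemon in the middle, and the scale is unmoved (red dot still at (222,275)). Before carrying, I'll check the clearance to the appliance fronts.

Run:
```python
from h import *
c=cam('top'); print(plane(c,[[270,186],[400,156],[275,183],[300,178]],0).round(3)); print(plane(c,[[300,193],[403,158]],.022).round(3))
hsv=cv2.cvtColor(c['color'],cv2.COLOR_BGR2HSV)[...,2]
for x in(280,290,300): # lowest dark pixel of the appliance front
    col=np.where(hsv[100:230,x]<60)[0]+100; print(x,col.max(),plane(c,[[x,col.max()]],0).round(3))
```

```text
[[ 0.694  0.074  0.   ]
 [ 0.647 -0.276  0.   ]
 [ 0.697  0.059  0.   ]
 [ 0.686 -0.007  0.   ]]
[[ 0.637  0.011  0.022]
 [ 0.63  -0.274  0.022]]
280 214 [[0.611 0.077 0.   ]]
290 214 [[0.602 0.053 0.   ]]
300 217 [[0.585 0.032 0.   ]]
```

The clearance is about 4 cm. I'll carry smoothly with a gentle ramp, turning about -32° on the way to keep joint 6 in range.

Call:
jog_arm(deltas="-0.008 -0.04 0 0 0 -0.016;-0.016 -0.08 0 0 0 -0.031;-0.025 -0.12 0 0 0 -0.047;-0.035 -0.17 0 0 0 -0.066;-0.043 -0.21 0 0 0 -0.082;-0.054 -0.26 0 0 0 -0.1;-0.062 -0.3 0 0 0 -0.117;-0.062 -0.3 0 0 0 -0.117;-0.062 -0.3 0 0 0 -0.117;-0.062 -0.3 0 0 0 -0.117;-0.062 -0.3 0 0 0 -0.117;-0.062 -0.3 0 0 0 -0.117;-0.062 -0.3 0 0 0 -0.117;-0.062 -0.3 0 0 0 -0.117;-0.062 -0.3 0 0 0 -0.117;-0.062 -0.3 0 0 0 -0.117;-0.062 -0.3 0 0 0 -0.117;-0.062 -0.3 0 0 0 -0.117;-0.062 -0.3 0 0 0 -0.117;-0.062 -0.3 0 0 0 -0.117")

```text
time: 20.25
eef_pos: [0.4824, 0.0231, 0.1587]
tcp_rot: [-0.345, 0.938, 0.0, -0.0]
contact_force: [-0.3, 0.0, -1.6]
opening: 0.188
finger_force: 117.2
```

Call:
jog_arm(deltas="-0.062 -0.3 0 0 0 -0.117;-0.062 -0.3 0 0 0 -0.117;-0.062 -0.3 0 0 0 -0.117;-0.062 -0.3 0 0 0 -0.117;-0.062 -0.3 0 0 0 -0.117;-0.062 -0.3 0 0 0 -0.117;-0.062 -0.3 0 0 0 -0.117;-0.062 -0.3 0 0 0 -0.117;-0.062 -0.3 0 0 0 -0.117;-0.062 -0.3 0 0 0 -0.117;-0.062 -0.3 0 0 0 -0.117;-0.062 -0.3 0 0 0 -0.117;-0.062 -0.3 0 0 0 -0.117;-0.062 -0.3 0 0 0 -0.117;-0.062 -0.3 0 0 0 -0.117")

```text
time: 22.12
eef_pos: [0.4639, -0.0669, 0.1587]
tcp_rot: [-0.262, 0.965, 0.0, -0.0]
contact_force: [0.3, -0.4, -2.3]
opening: 0.192
finger_force: 117.2
```

Call:
jog_arm(deltas="-0.062 -0.3 0 0 0 -0.117;-0.062 -0.3 0 0 0 -0.117;-0.062 -0.3 0 0 0 -0.117;-0.062 -0.3 0 0 0 -0.117;-0.062 -0.3 0 0 0 -0.117;-0.062 -0.3 0 0 0 -0.117;-0.062 -0.3 0 0 0 -0.117;-0.062 -0.3 0 0 0 -0.117;-0.062 -0.3 0 0 0 -0.117;-0.062 -0.3 0 0 0 -0.117;-0.062 -0.3 0 0 0 -0.117;-0.062 -0.3 0 0 0 -0.117;-0.062 -0.3 0 0 0 -0.117;-0.054 -0.26 0 0 0 -0.1;-0.046 -0.22 0 0 0 -0.086;-0.041 -0.2 0 0 0 -0.078;-0.035 -0.17 0 0 0 -0.066;-0.025 -0.12 0 0 0 -0.047;-0.016 -0.08 0 0 0 -0.031;-0.008 -0.04 0 0 0 -0.016")

```text
time: 24.62
eef_pos: [0.4433, -0.1664, 0.1587]
tcp_rot: [-0.167, 0.986, 0.0, 0.0]
contact_force: [0.5, -0.9, -3.1]
opening: 0.187
finger_force: 117.2
```

Call:
jog_arm(deltas="0 0 0 0 0 0;0 0 0 0 0 0;0 0 0 0 0 0;0 0 0 0 0 0;0 0 0 0 0 0;0 0 0 0 0 0;0 0 0 0 0 0;0 0 0 0 0 0")

```text
time: 25.62
eef_pos: [0.4433, -0.1663, 0.1587]
tcp_rot: [-0.167, 0.986, -0.0, -0.0]
contact_force: [0.3, 0.2, -3.0]
opening: 0.19
finger_force: 117.2
```

Run:
```python
from h import *
s=get_state(); print(s['contact_force'],s['wrist_torque'],s['tcp_rot'],s['eef_pos'],s['opening'],s['qpos'])
c=cam('top'); t=cam('side'); 
e=s['eef_pos']; a=2*np.arctan2(s['tcp_rot'][1],s['tcp_rot'][0]); print(np.degrees(a)%360, e[:2]-.107*np.array([np.cos(a),np.sin(a)]))
def sub(c,box,k):
    x0,y0,x1,y1=box; return cv2.resize(c['color'][y0:y1,x0:x1],None,fx=k,fy=k,interpolation=cv2.INTER_CUBIC)
cv2.imwrite('pics/s5.png',np.hstack([sub(t,(220,140,440,290),1.8),sub(c,(190,130,410,280),1.8)]))
```

```text
[ 0.30936579  0.2068     -3.00429367] [-0.07552625  0.30897068  0.00293032] [-1.67219052e-01  9.85919768e-01 -4.61593760e-06 -6.73620832e-06] [ 0.44333124 -0.16634307  0.15872765] 0.18996150301284961 [-5.73683896e-01 -6.65521091e-02  2.13885626e+00 -1.81420160e-05
  1.06929220e+00 -2.48048815e+00]
199.25233607120967 [ 0.54434732 -0.13106205]
```

View pics/s5.png

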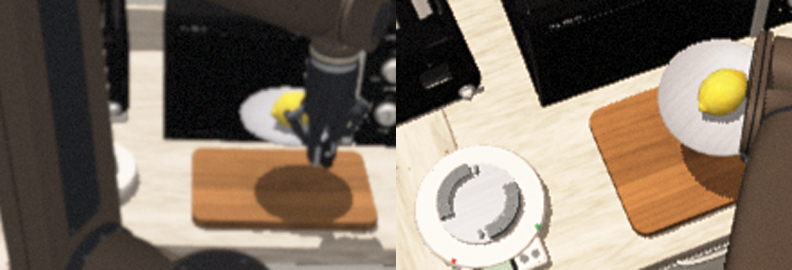

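The pan is over the board with the lemon in the middle, at about (722,92) in the right half. The pan axis is at (0.544,-0.131), so I'll nudge it about 6 mm towards the board centre, settle, and check levelness numerically.

Call:
jog_arm(deltas="0 0.03 0 0 0 0;0 0.06 0 0 0 0;0 0.07 0 0 0 0;0 0.07 0 0 0 0;0 0.05 0 0 0 0;0 0.02 0 0 0 0;0 0 0 0 0 0;0 0 0 0 0 0;0 0 0 0 0 0;0 0 0 0 0 0;0 0 0 0 0 0;0 0 0 0 0 0;0 0 0 0 0 0;0 0 0 0 0 0;0 0 0 0 0 0;0 0 0 0 0 0")

```text
time: 27.72
eef_pos: [0.4433, -0.1603, 0.1587]
tcp_rot: [-0.167, 0.986, -0.0, 0.0]
contact_force: [0.4, 0.8, -3.5]
opening: 0.19
finger_force: 117.2
```

Run:
```python
from h import *
s=get_state(); a=2*np.arctan2(s['tcp_rot'][1],s['tcp_rot'][0]); o=s['eef_pos'][:2]-.107*np.array([np.cos(a),np.sin(a)])
print(o,s['eef_pos'],s['contact_force'],s['wrist_torque'],s['time'])
z=s['eef_pos'][2]+.002; th=np.linspace(0,2*np.pi,360)
for n in('side','top'):
    c=cam(n); h=cv2.cvtColor(c['color'],cv2.COLOR_BGR2HSV); m=((h[...,1]<50)&(h[...,2]>110)).astype(np.uint8)
    x0,y0,x1,y1=(340,170,395,225) if n=='side' else (325,140,420,225)
    p=proj(c,np.c_[o[0]+.0825*np.cos(th),o[1]+.0825*np.sin(th),np.full(360,z)])
    print(n,'pred box',p.min(0).round(1),p.max(0).round(1))
    q=np.round(p.mean(0)).astype(int); L=int(p[:,0].min())
    for x in range(L-2,L+24,5):
        r=p[np.abs(p[:,0]-x)<2.0,1]; v=np.where(m[q[1]-40:q[1]+40,x])[0]+q[1]-40
        print(x,'pred rows',r.min().round(1) if len(r) else None,r.max().round(1) if len(r) else None,'seen',(v.min(),v.max(),len(v)) if len(v) else None)
    b=cv2.inRange(h,(22,170,90),(34,255,255)); n_,l,S,C=cv2.connectedComponentsWithStats(b)
    print('lemons',[(C[i].round(1),S[i,4]) for i in range(1,n_) if S[i,4]>30],'pred',proj(c,[[*o,z-.02+.028]]).round(1))
```

```text
[ 0.54435582 -0.12505555] [ 0.44333854 -0.16033314  0.15872819] [ 0.37508927  0.75556422 -3.50051031] [-0.07716864  0.26562887 -0.01117479] 27.725
side pred box [350.6 188.2] [408.8 220. ]
348 pred rows None None seen (np.int64(219), np.int64(221), 3)
353 pred rows 194.3 210.8 seen (np.int64(197), np.int64(221), 16)
358 pred rows 191.3 214.4 seen (np.int64(193), np.int64(221), 24)
363 pred rows 189.6 216.6 seen (np.int64(190), np.int64(221), 30)
368 pred rows 188.7 218.3 seen (np.int64(189), np.int64(221), 31)
373 pred rows 188.3 219.4 seen (np.int64(189), np.int64(221), 17)
lemons [(array([184.7, 269.8]), np.int32(152))] pred [[379.9 201. ]]
top pred box [331.4 151.2] [402.6 216.5]
329 pred rows None None seen (np.int64(170), np.int64(179), 10)
334 pred rows 167.6 198.8 seen (np.int64(169), np.int64(192), 24)
339 pred rows 161.3 205.5 seen (np.int64(166), np.int64(202), 37)
344 pred rows 157.2 209.5 seen (np.int64(161), np.int64(207), 47)
349 pred rows 154.4 212.6 seen (np.int64(158), np.int64(211), 54)
354 pred rows 152.8 214.5 seen (np.int64(155), np.int64(214), 60)
lemons [(array([369. , 182.8]), np.int32(427)), (array([177.6, 342.1]), np.int32(431))] pred [[367.3 181.8]]
```

The rim matches a level pan to within about 1 px in the side view and 2–5 px in the top view. The lemon is within 2 px of the pan's axis. Handing in.

```bash
python3 -c "
from h import *
print(ctrl.sign_off())"
```

```text
the job is handed in; nothing more can be done
None
```

The pan was turned about 96° anticlockwise (past the green dot, not pressed onto the stop), lifted off and handed in at about 28 s, held still and, by the camera check, level about 10 cm above the middle of the board, with the lemon loose in the middle and the scale unmoved.

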